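# Load a slide carrier into the slide scanner

## Robot

A 6-joint arm with a two-finger parallel gripper is mounted at the origin on a cart in front of the work surface, level with it; the furniture and walls round the work are solid. World frame = base frame: x ahead of the robot, y to its left, z up, the work surface at z = 0. Lengths are in mm, angles in rad, forces in N, time in s.
With the tool pointing down it reaches from about 425 to 925 mm from the base axis. Payload 12.5 kg.
Tool frame: the origin (TCP) lies midway between the tips of the shut fingers; the grasp point (between the pads) lies 19 mm behind it (robot.tcp_to_grasp is the distance from the TCP to the grasp point, in mm); z points along the fingers, y is the line along which they close (so a half turn about z gives the same grasp; the last joint's range is limited). The gripper opens to 85 mm and grips with 20 to 120 N. Pads are 22 mm wide; open, the fingers measure 114 mm over their backs; the gripper's body (76 mm by 85 mm) begins 54 mm behind the grasp point. The pads swing forward as they close: fully open they stand 13 mm farther back than shut.
Start: joints at [1.066, 0.491, 1.559, -0, 1.092, -0.106], TCP at [242.68, 575.978, 231.327] pointing down, gripper open.
Joint ranges: [-3.1, 3.1], [-0.84, 2.19], [0.05, 2.79], [-1.13, 4.28], [0.06, 2.93], [-2.69, 2.69]. Speed limits (rad/s): [2.22, 2.22, 2.79, 3.14, 3.14, 3.14].

## Interface

Orientations are given as a rotation vector (axis times angle).
In Python, from cell import robot, imaging gives the robot as it stands.
- The arm moves only by the shell command python3 -m inch 'ROWS' [FORCE]. ROWS is JSON, a list that holds one entry, the list of rows, each a list of 7 numbers: the turn, a rotation vector about the world's x, y, z in degrees, then the shift along the world's x, y, z in m, then the closure, from -1 (fully open) to 1 (shut). In form: [[[rx, ry, rz, x, y, z, jaw], ...]]. A call has 1 to 20 rows; each row is the pose to reach, as a shift and turn from the pose commanded when the call began; what a row does not reach only later rows make up. A row lasts 1/10 s, in which the tool goes at most 50 mm and 8.59 degrees, less where a joint would pass 70% of its speed; a pose out of reach is approached as far as the arm can. A call with a gripper value outside its range is refused whole. The fingers move at their own pace and stop on an object; FORCE is the grip in N (left out, the last holds). Time passes only in rows, so rows that repeat a pose let the fingers close. It gives the time, the measured TCP pose, the force, the opening and the grip force at its end, in the units of the state.
- robot.sense(): the state, without advancing time (a new reading comes with each control period).
- imaging.snapshot(name): name is "side" or "top" or "wrist"; returns a dict with "img" (400x640x3 uint8, blue, green, red), "fx", "fy", "cx", "cy" (pixels), "world_from_camera" (4x4, takes a point from camera to world coordinates); the wrist camera has in their place "hand_eye" (4x4, takes a point from camera to tool coordinates, whose origin is the TCP and whose axes are the flange's). Camera axes: x right, y up, looking along -z (the intrinsics and any distortion apply to the point x, -y, -z); pixel columns grow to the right and rows downward; lengths in mm; the calibration is good to about 2 mm. A picture is of the moment at which its call begins: read the wrist's pose just before it. There is no depth.
- robot.job_done(): hands the job in; it is judged then, once.
Trained networks look in a picture, given as the dict that the camera call returned (one of the last four; its "shot" number tells which), for a name from the list of things; names that differ only in an ending like _2 or _b are one class to them, and where a whole thing is asked for, a point or a joint stands for the part that bears it (a point fixed in the world has none). Each returns a list of dicts, best first, with "confidence" (0 to 1); they miss things now and then, are a little off and sometimes report something else, mostly with a low value. They report only what shows in the picture. A call takes as long as a camera call.
- imaging.trace(target, picture): "pixels" (400x640 bool, what is visible of it).
- imaging.spot_point(target, picture): "point" ([x, y, z] in mm, in world coordinates, good to about 4 mm: a listed point, or the origin of a listed thing).
The state is a dict: "time": time; "q": joint angles; "qvel": joint speeds; "joint_efforts": joint torques, N m; "ee_pos": TCP position; "ee_rot": TCP orientation; "contact_force": force on the tool from outside, world axes, zero at the start; "wrist_torque": the same for the moment, N m; "gripper_width": finger opening in mm; "grip_force": force on a finger pad.
Only numpy, scipy, OpenCV 4.12 (cv2) and the standard library are available. Lean on these libraries where they do the work, as an engineer would, in place of code of your own. Each camera call takes 0.05 s, during which the arm holds its last target. There are 200 camera calls.

## Task

Load the slide carrier into the slide scanner: swing the scanner's red latch well open, lift the carrier level out of its grey dock and set it down flat on the scanner's loading deck in front of the mouth, with its blue tongue (its handle) towards you. Let go, take it afresh and slide it along the deck under the hood until it is fully home. Finally swing the latch fully shut behind it and let go, leaving everything else on the counter where it stands.

Things in the scene. Friction and masses are not known exactly. Their poses are not given: they have to be found in the camera images.
- scanner: Small white benchtop slide scanner, fixed, 255 x 140 x 112 mm. Origin on the counter, below the middle of the mouth's front plane; x points into the machine, y to the left as one faces the mouth, z up. Its footprint is x = -155..100, y = -70..70 mm. A green button and a display are on the housing.
- deck (a point): Middle of the loading deck, on its top: scanner frame x = -50, y = 0, z = 22 mm, axes as the scanner's. The flat deck (y = -70..70 mm) runs from scanner x = -155 mm to the mouth at x = 0 and goes on inside at the same level; a dark runway 69 mm wide lies flush along its middle. Carrier's origin here: its nose is 8 mm short of the mouth.
- mouth (a point): Middle of the mouth's lower edge: scanner frame x = 0, y = 0, z = 22 mm. The mouth is 84 mm wide; aluminium side guides narrow like a funnel over the first 25 mm to 67 mm between straight guides. Over it a low hood (x = 0..100 mm): underside 26 mm, top 44 mm above the deck; from x = 42 mm on the housing rises to 112 mm above the counter.
- stage_seat (a point): Point on the deck inside the scanner (scanner frame x = 46.5, y = 0, z = 22 mm, axes as the scanner's) where the carrier's origin comes to lie when the carrier is fully home, its nose against the end stop at x = 89 mm. The rib then stands about 3.5 mm in front of the mouth, just inside the shut latch, and the tongue sticks out under the latch.
- latch_pivot (a point): Axis of the latch's upright pin, at deck level, left of the mouth: scanner frame x = -10, y = 52, z = 22 mm. A boss of 9 mm radius stands there up to 24 mm above the deck.
- latch (a joint): Angle of the red latch about its pin, rad. 0 = shut: the arm (80 mm long, 10 wide, 12.5 to 20.5 mm above the deck) points to scanner -y across the mouth, inner edge at x = -5 mm. Grows swinging out (clockwise from above: tip from -y over -x to +y), to 2.6; beyond 2.2 it is clear of a gripper setting the carrier down. Light friction, stays where left; a carrier that is not home blocks it.
- latch_knob (a point): On the axis of the black upright knob at the latch's free end, 36.5 mm above the deck. The knob is round, 14 mm in diameter, from 20.5 mm (top of the red bracket under it) to 50.5 mm above the deck. It is 69 mm from the pivot axis: at latch = 0 it lies 26 mm in -x and 64 mm in -y (scanner axes) from it.
- dock: Grey storage dock, fixed, 156 x 92 x 18 mm, in which the carrier lies. Origin on the counter under the carrier's origin, axes as the carrier's. Floor 6 mm thick; walls 12 mm above it hold the carrier's nose end, its rear corners and, closely, its tongue (no room for fingers there); both long sides are open from x = -36 to 28 mm for the fingers.
- carrier: Aluminium slide carrier with two glass slides on top, about 160 g, loose. Origin at the centre of its plate's underside; x points to its nose (goes in first), z up. Plate 84 (x) x 64 (y) x 10 mm; behind it an upright cross rib 8 mm thick, 64 wide, 22 high (x = -42..-50 mm); then the flat blue tongue, 26 wide, 10 thick (x = -50..-85 mm). Balances at x = -15 mm.
- tongue (a point): Middle of the carrier's blue tongue, at the level of the underside: carrier frame x = -69, y = 0, z = 0 mm, axes as the carrier's. The tongue is 26 mm wide and 10 mm thick; 17 mm of it lie behind this point and 19 mm before it.
- wash_bottle: White wash bottle with a red cap and bent spout, 72 x 133 x 218 mm, loose bystander; origin at the centre of its underside.
- vial_red: Small amber vial with a red cap, 27 mm across, 51 mm high, loose bystander; origin at the centre of its underside.
- vial_white: Small amber vial with a white cap, 27 mm across, 51 mm high, loose bystander; origin at the centre of its underside.

How it is judged (in metres and radians):
On the way, in this order (a step that is already met when the one before it is completed fails the run):
1. the latch is swung open past 1.9 rad (value of joint latch above 1.9 rad), for 0.2 s.
2. the carrier lies flat, let go, on the loading deck in front of the mouth, its tongue away from the mouth (x of carrier in the frame of stage_seat between -0.16 and -0.06 m and y of carrier in the frame of stage_seat between -0.03 and 0.03 m and z of carrier in the frame of stage_seat below 0.004 m and angle between carrier's own z axis and vertical below 0.05 rad and angle between the x axis of carrier and the x axis of scanner, either way round below 0.5 rad and contact force between the fingers and carrier below 0.1 N and x of tongue in the frame of stage_seat below -0.12 m), for 0.2 s.
3. the carrier is slid fully home on the stage (horizontal distance between carrier and stage_seat below 0.004 m and angle between the x axis of carrier and the x axis of scanner, either way round below 0.06 rad), for 0.2 s.
At the end, for the whole second after the job is handed in: The carrier lies flat and at rest on the stage, within 4 mm of fully home and square to the guides within 0.06 rad, and the latch is shut behind it to less than 0.08 rad (all of step 3 and value of joint latch below 0.08 rad and z of carrier in the frame of stage_seat below 0.003 m and linear speed of carrier below 0.01 m/s); the robot touches nothing.
It fails at once if the carrier is tilted by more than 0.35 rad (angle between carrier's own z axis and vertical above 0.35 rad).
It fails at once if a bystander is moved by more than 25 mm (distance of any of wash_bottle, vial_red, vial_white from where it was at the start of the episode above 0.025 m).
It also fails if it takes over 64 s, if anything falls off the work surface, if the arm or the gripper's body presses on something with over 40 N, if the wrist force passes 120 N, or if a joint passes its speed limit or range.

## Working session

There is one attempt and no reset: what is moved stays moved. The work goes in short steps, Python scripts to look and compute and a shell command to move; the robot and the scene stay as the last step left them, time stands still between calls to the robot, and variables do not carry over. Pictures are saved under pics/ and viewed, at most 10 in all, crops included, and the job is handed in when it is done.

```bash
ls; mkdir -p pics; cat > h.py <<'E'
import numpy as np, cv2
from cell import robot, imaging
from scipy.spatial.transform import Rotation as R
def proj(pic,P):
    T=np.linalg.inv(np.array(pic["world_from_camera"])); p=T[:3,:3]@np.array(P,float)+T[:3,3]
    return pic["cx"]+pic["fx"]*p[0]/-p[2], pic["cy"]-pic["fy"]*p[1]/-p[2]
def ray(pic,u,v,z):
    T=np.array(pic["world_from_camera"]); d=T[:3,:3]@np.array([(u-pic["cx"])/pic["fx"],-(v-pic["cy"])/pic["fy"],-1]); o=T[:3,3]
    return o+d*(z-o[2])/d[2]
E
python3 - <<'E'
from h import *
s=robot.sense(); print({k:np.round(v,3).tolist() for k,v in s.items()})
for n in ("top","side"):
    p=imaging.snapshot(n); cv2.imwrite(f"pics/{n}0.png",p["img"]); print(n,[k for k in p], np.round(p["world_from_camera"],2).tolist(),p["fx"])
    for t in "scanner deck mouth stage_seat latch_pivot latch_knob dock carrier tongue wash_bottle vial_red vial_white".split():
        r=imaging.spot_point(t,p)
        print(t,[(np.round(x["point"],1).tolist(),round(x["confidence"],2)) for x in r[:2]])
E
```

```text
pics
{'time': 0.0, 'q': [1.066, 0.492, 1.559, 0.0, 1.092, -0.106], 'qvel': [-0.0, -0.0, 0.001, 0.001, 0.001, 0.001], 'joint_efforts': [-0.0, -61.843, -26.161, -0.0, 0.004, -0.0], 'ee_pos': [242.561, 575.767, 230.736], 'ee_rot': [-0.622, -3.079, 0.002], 'contact_force': [-0.043, 0.087, 0.49], 'wrist_torque': [0.025, 0.039, 0.01], 'grip_force': 0.0, 'gripper_width': 85.401}
top ['img', 'fx', 'fy', 'cx', 'cy', 'world_from_camera', 'shot'] [[0.01, 1.0, -0.07, 395.35], [-1.0, 0.01, -0.02, 174.7], [-0.02, 0.07, 1.0, 1272.94], [0.0, 0.0, 0.0, 1.0]] 432.4976186780888
scanner [([537.0, 197.9, -1.4], 0.55)]
deck [([495.8, 192.9, 23.5], 0.56), ([328.3, 258.9, -2.8], 0.2)]
mouth [([545.9, 196.8, 15.1], 0.74)]
stage_seat []
latch_pivot [([527.3, 250.1, 22.0], 0.72)]
latch_knob [([492.8, 193.1, 23.1], 0.62), ([504.4, 180.3, 57.6], 0.59)]
dock [([483.1, 458.5, 0.3], 0.68), ([491.4, 193.1, 24.3], 0.29)]
carrier [([481.4, 455.7, 6.7], 0.58)]
tongue [([484.3, 455.2, 6.2], 0.7), ([438.4, 405.0, 3.3], 0.6)]
wash_bottle [([651.8, -68.8, 0.1], 0.97)]
vial_red [([484.2, 454.1, 4.3], 0.57), ([328.3, 258.6, -7.2], 0.46)]
vial_white [([575.7, 328.2, -1.8], 0.45)]
side ['img', 'fx', 'fy', 'cx', 'cy', 'world_from_camera', 'shot'] [[-0.99, 0.05, -0.09, 395.53], [-0.1, -0.46, 0.88, 975.8], [0.0, 0.89, 0.46, 497.63], [0.0, 0.0, 0.0, 1.0]] 376.08438705901136
scanner [([546.8, 191.1, -0.4], 0.61), ([490.7, 458.9, 9.5], 0.36)]
deck [([495.1, 189.8, 22.1], 0.67)]
mouth [([542.0, 193.2, 21.2], 0.55)]
stage_seat [([435.3, 400.6, 4.7], 0.16)]
latch_pivot [([532.8, 249.8, 23.0], 0.58)]
latch_knob [([505.7, 181.0, 59.6], 0.65)]
dock [([541.1, 196.0, 26.8], 0.67), ([486.5, 453.6, -1.8], 0.62)]
carrier [([490.1, 454.9, 9.6], 0.94)]
tongue [([434.8, 400.3, 6.3], 0.9)]
wash_bottle [([651.0, -65.4, 0.2], 0.63)]
vial_red [([328.1, 260.1, 2.1], 0.74), ([437.6, 400.9, 7.1], 0.31)]
vial_white [([572.8, 328.8, 0.6], 0.84)]
```

```bash
python3 - <<'E'
import cv2,numpy as np
a=cv2.imread("pics/top0.png");b=cv2.imread("pics/side0.png")
cv2.imwrite("pics/a.png",cv2.resize(a[110:310,150:420],(800,592),interpolation=cv2.INTER_CUBIC))
E
```

```text
(no output)
```

View pics/a.png

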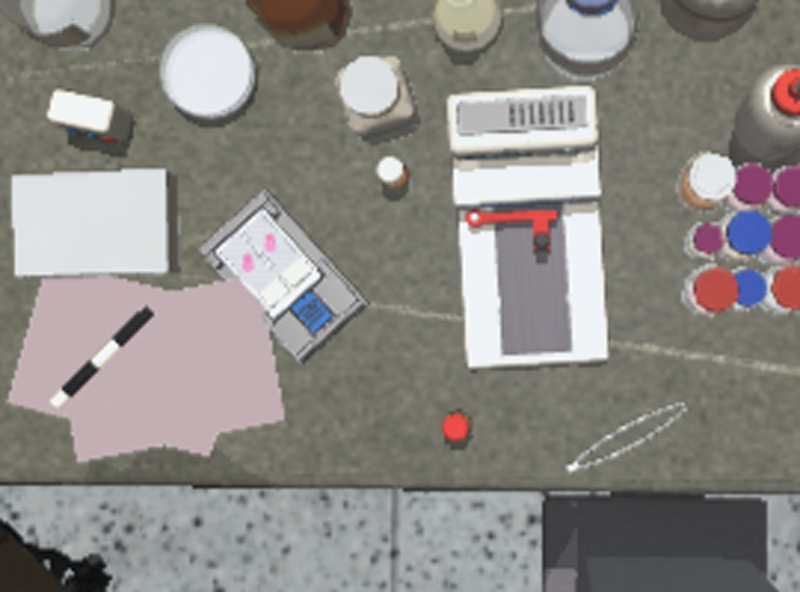

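View pics/side0.png

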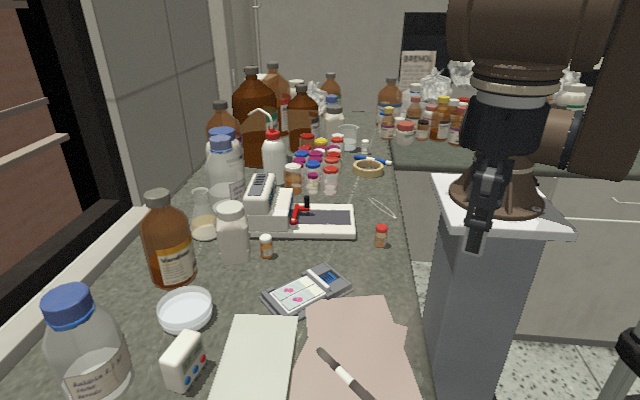

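The top crop shows the scanner nearly aligned with world x. The latch is shut, with its knob at crop (542,243). The dock and carrier sit at about 45° at (280,275), and the red vial is in front of the scanner at (455,428). The side picture agrees.

```bash
python3 - <<'E'
from h import *
p=imaging.snapshot("top")
g=lambda X,Y,z: ray(p,150+X/2.963,110+Y/2.96,z)[:2].round(1)
for n,X,Y,z in [("deckFL",468,367,22),("deckFR",608,357,22),("runFL",502,355,22),("runFR",571,350,22),("hoodL",453,205,66),("hoodR",600,201,66),("topRL",448,95,112),("topRR",595,86,112),
 ("pivot",473,216,46),("knob",542,240,72.5),("dockfar",267,192,18),("dockleft",200,248,18),("docknear",301,361,18),("dockright",369,303,18)]: print(n,g(X,Y,z))
s=robot.sense(); M=R.from_rotvec(s["ee_rot"]).as_matrix(); print(M.round(3))
w=imaging.snapshot("wrist"); print([k for k in w],np.round(w["hand_eye"],3).tolist(),w["fx"])
for t in("vial_red","vial_white"): 
    print(t,[(x["point"],x["confidence"]) for x in imaging.spot_point(t,w)[:1]])
E
```

```text
deckFL [381.8 250.6]
deckFR [393.1 114.4]
runFL [393.9 217.6]
runFR [399.5 150.5]
hoodL [535.4 264.4]
hoodR [540.5 125.1]
topRL [631.6 267.1]
topRR [641.  132.4]
pivot [527.3 246.4]
knob [502.3 179.6]
dockfar [552.2 452.3]
dockleft [495.9 517.3]
docknear [385.7 414.7]
dockright [443.4 349. ]
[[-0.922  0.388  0.   ]
 [ 0.388  0.922  0.   ]
 [ 0.     0.    -1.   ]]
['img', 'fx', 'fy', 'cx', 'cy', 'hand_eye', 'shot'] [[-0.001, 0.958, 0.288, 73.308], [1.0, 0.001, -0.001, -0.17], [-0.001, 0.288, -0.958, -141.502], [0.0, 0.0, 0.0, 1.0]] 316.1075735636299
vial_red [([334.4, 263.6, 2.5], 0.79)]
vial_white []
```

```bash
python3 -m inch '[[[0,0,8,0.02,-0.04,0,-1],[0,0,16,0.05,-0.08,0,-1],[0,0,24,0.08,-0.12,0,-1],[0,0,27,0.11,-0.16,0,-1],[0,0,27,0.135,-0.20,-0.01,-1],[0,0,27,0.16,-0.24,-0.02,-1],[0,0,27,0.185,-0.28,-0.03,-1],[0,0,27,0.21,-0.32,-0.05,-1],[0,0,27,0.235,-0.36,-0.06,-1],[0,0,27,0.255,-0.39,-0.07,-1],[0,0,27,0.262,-0.396,-0.07,-1],[0,0,27,0.262,-0.396,-0.07,-1],[0,0,27,0.262,-0.396,-0.07,0.4],[0,0,27,0.262,-0.396,-0.07,0.4]]]' 30
cat >> h.py <<'E'
def wrist():
    s=robot.sense(); p=imaging.snapshot("wrist"); T=np.eye(4); T[:3,:3]=R.from_rotvec(s["ee_rot"]).as_matrix(); T[:3,3]=s["ee_pos"]
    p["world_from_camera"]=T@np.array(p["hand_eye"]); return s,p
E
python3 - <<'E'
from h import *
s,p=wrist(); print(np.round(s["ee_pos"],1),R.from_rotvec(s["ee_rot"]).as_matrix()[:,1].round(3),s["time"],s["gripper_width"])
cv2.imwrite("pics/w1.png",p["img"])
for t in "scanner deck mouth latch_pivot latch_knob carrier tongue vial_white vial_red".split():
    print(t,[(np.round(x["point"],1).tolist(),round(x["confidence"],2)) for x in imaging.spot_point(t,p)[:1]])
for a in ([505,180,72.5],[528,245,46],[542,194,22]): print(proj(p,a))
E
```

```text
time: 2.9
ee_pos: [504.0, 181.1, 161.7]
ee_rot: [-0.116, 3.139, 0.0]
contact_force: [-0.4, -0.1, 0.9]
gripper_width: 59.0
grip_force: 0.0
[504.  181.1 161.7] [-0.074  0.997  0.   ] 2.9 58.994314305373976
scanner [([545.6, 194.2, -2.6], 0.58)]
deck [([490.4, 192.9, 24.0], 0.8)]
mouth [([549.2, 197.1, 22.4], 0.7)]
latch_pivot [([531.5, 246.4, 19.5], 0.8)]
latch_knob [([503.4, 181.4, 58.2], 0.86)]
carrier [([488.8, 454.9, 2.9], 0.83)]
tongue [([435.0, 408.7, 4.8], 0.59)]
vial_white [([573.8, 333.4, -0.5], 0.72)]
vial_red []
(np.float64(320.52359258392437), np.float64(203.45141209542965))
(np.float64(393.0318999491381), np.float64(224.2746567345767))
(np.float64(332.5365057677036), np.float64(225.0343558290675))
```

View pics/w1.png

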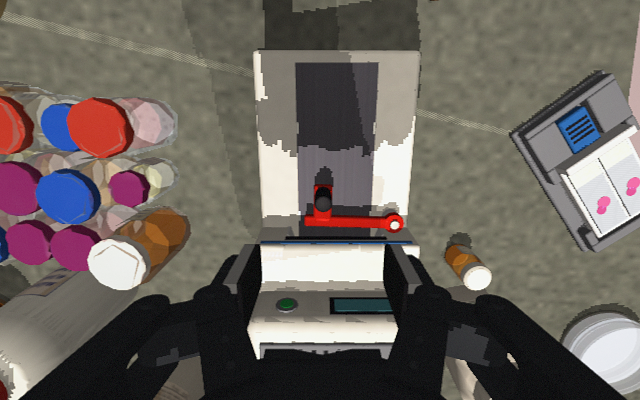

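The wrist view shows the knob top at about (323,204), the pivot pin at (394,225), the deck's front corners at (253,51) and (420,51), and the carrier in its dock on the right.

```bash
python3 - <<'E'
from h import *
s,p=wrist()
for n,u,v,z in [("knob",323,204,72.5),("pivot",394,225,46),("deckR",253,51,22),("deckL",420,51,22),("hoodR",262,243,66),("hoodL",418,243,66),("runFR",296,63,22),("runFL",378,63,22),
 ("dock tongue-end R",609,74,18),("dock tongue-end L",512,131,18)]: print(n,ray(p,u,v,z)[:2].round(1))
m=imaging.trace("latch_knob",p)[:1]
for t in ("latch","carrier","tongue"):
    r=imaging.trace(t,p)
    if r: ys,xs=np.nonzero(r[0]["pixels"]); print(t,r[0]["confidence"],xs.min(),xs.max(),ys.min(),ys.max())
E
```

```text
knob [505.7 180.8]
pivot [529.1 244.7]
deckR [395.6 115.9]
deckL [385.8 251.5]
hoodR [544.8 133.6]
hoodL [535.8 260.9]
runFR [402.1 151.3]
runFL [397.3 218.5]
dock tongue-end R [391.4 414.5]
dock tongue-end L [443.7 344.4]
latch 0.63 254 425 48 376
carrier 0.83 557 639 104 236
tongue 0.98 558 639 104 236
```

```bash
python3 -m inch '[[[0,0,0,0.002,0,-0.03,0.4],[0,0,0,0.002,0,-0.07,0.4],[0,0,0,0.002,0,-0.1,0.4],[0,0,0,0.002,0,-0.114,0.4],[0,0,0,0.002,0,-0.114,1],[0,0,0,0.002,0,-0.114,1],[0,0,0,0.002,0,-0.114,1],[0,0,0,0.002,0,-0.114,1],[0,0,0,0.002,0,-0.114,1]]]' 40
python3 - <<'E'
from h import *
th=np.radians(4.2);a=np.radians(-112.1)
for f in np.arange(0,2.61,.2): 
    d=69*np.array([np.cos(a-f+th)-np.cos(a+th),np.sin(a-f+th)-np.sin(a+th)]); print(round(f,2),d.round(0))
E
```

```text
time: 4.55
ee_pos: [506.4, 181.1, 45.8]
ee_rot: [0.113, -3.138, -0.002]
contact_force: [5.9, 15.1, -34.0]
gripper_width: 12.3
grip_force: 39.0
0.0 [0. 0.]
0.2 [-13.   6.]
0.4 [-24.  13.]
0.6 [-33.  23.]
0.8 [-41.  35.]
1.0 [-46.  48.]
1.2 [-48.  62.]
1.4 [-47.  75.]
1.6 [-44.  89.]
1.8 [-38. 101.]
2.0 [-30. 112.]
2.2 [-19. 121.]
2.4 [ -8. 128.]
2.6 [  6. 133.]
```

```bash
python3 -m inch '[[[0,0,0,0,0,-0.001,1],[0,0,0,-0.006,0.003,-0.001,1],[0,0,0,-0.013,0.006,-0.001,1],[0,0,0,-0.024,0.013,-0.001,1],[0,0,0,-0.033,0.023,-0.001,1],[0,0,0,-0.041,0.035,-0.001,1]]]' 30
```

```text
time: 5.15
ee_pos: [462.1, 213.9, 45.7]
ee_rot: [0.112, -3.132, 0.004]
contact_force: [-8.4, -8.5, -15.0]
gripper_width: 12.4
grip_force: 40.5
```

```bash
python3 -m inch '[[[0,0,0,-0.005,0.013,0,1],[0,0,0,-0.007,0.027,0,1],[0,0,0,-0.006,0.04,0,1],[0,0,0,-0.003,0.054,0,1],[0,0,0,0.003,0.066,0,1],[0,0,0,0.011,0.077,0,1],[0,0,0,0.022,0.086,0,1],[0,0,0,0.033,0.093,0,1],[0,0,0,0.036,0.094,0,1],[0,0,0,0.036,0.094,0,1]]]'
```

```text
time: 6.15
ee_pos: [500.3, 309.7, 46.5]
ee_rot: [0.113, -3.138, -0.001]
contact_force: [-6.1, 6.7, -6.9]
gripper_width: 12.9
grip_force: 40.2
```

```bash
python3 -m inch '[[[0,0,0,0,0,0,0.4],[0,0,0,0,0,0,0.2],[0,0,0,0,0,0.02,-0.2],[0,0,0,0,0,0.06,-1],[0,0,8,0,0.03,0.1,-1],[0,0,16,0,0.07,0.12,-1],[0,0,24,-0.005,0.1,0.12,-1],[0,0,32,-0.01,0.13,0.12,-1],[0,0,38,-0.012,0.143,0.12,-1],[0,0,38,-0.012,0.143,0.12,-1],[0,0,38,-0.012,0.143,0.12,-1],[0,0,38,-0.012,0.143,0.12,-1]]]'
python3 - <<'E'
from h import *
s,p=wrist(); print(s["q"],s["gripper_width"])
cv2.imwrite("pics/w2.png",p["img"])
for t in "dock carrier tongue vial_white latch_knob".split():
    print(t,[(np.round(x["point"],1).tolist(),round(x["confidence"],2)) for x in imaging.spot_point(t,p)[:1]])
r=imaging.trace("carrier",p)
if r:
    ys,xs=np.nonzero(r[0]["pixels"]); print(r[0]["confidence"]); W=np.array([ray(p,u,v,16)[:2] for u,v in zip(xs,ys)],np.float32); print(cv2.minAreaRect(W),W.mean(0))
E
```

```text
time: 7.35
ee_pos: [490.0, 451.0, 166.7]
ee_rot: [-1.125, 2.933, -0.0]
contact_force: [-0.3, -0.1, 0.2]
gripper_width: 85.3
grip_force: 0.0
[ 6.44927200e-01  6.12581146e-01  1.51854758e+00 -7.88484836e-05
  1.01025368e+00 -1.65823078e+00] 85.26800226043376
dock [([548.2, 195.2, 19.0], 0.28)]
carrier [([489.0, 453.9, 4.8], 0.89)]
tongue [([436.3, 407.8, 6.0], 0.98)]
vial_white [([573.4, 331.5, -2.0], 0.96)]
latch_knob [([498.3, 309.2, 59.2], 0.6)]
0.56
((471.1285095214844, 438.938720703125), (126.3688735961914, 65.60942077636719), 41.900333404541016) [474.81885 443.17526]
```

View pics/w2.png

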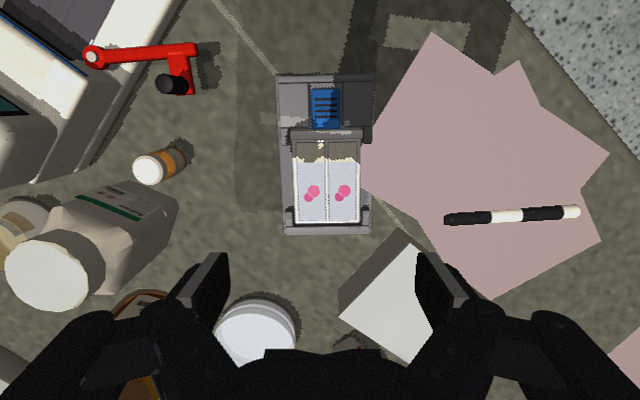

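The carrier sits in its dock, with the tongue at (325,100), the rib at (326,135) and the nose at (330,224). It lines up with the tool to within about 1°. The latch is open at the upper left.

```bash
python3 -m inch '[[[0,0,0,-0.013,-0.007,-0.03,-1],[0,0,0,-0.013,-0.007,-0.07,-1],[0,0,0,-0.013,-0.007,-0.11,-1],[0,0,0,-0.013,-0.007,-0.14,-1],[0,0,0,-0.013,-0.007,-0.153,-1],[0,0,0,-0.013,-0.007,-0.163,-1],[0,0,0,-0.013,-0.007,-0.163,-1]]]' 40
python3 - <<'E'
from h import *
s,p=wrist(); cv2.imwrite("pics/w3.png",p["img"])
E
```

```text
time: 8.4
ee_pos: [476.7, 445.0, 3.0]
ee_rot: [1.129, -2.931, 0.0]
contact_force: [-0.5, -1.1, -0.6]
gripper_width: 85.1
grip_force: 0.0
```

View pics/w3.png

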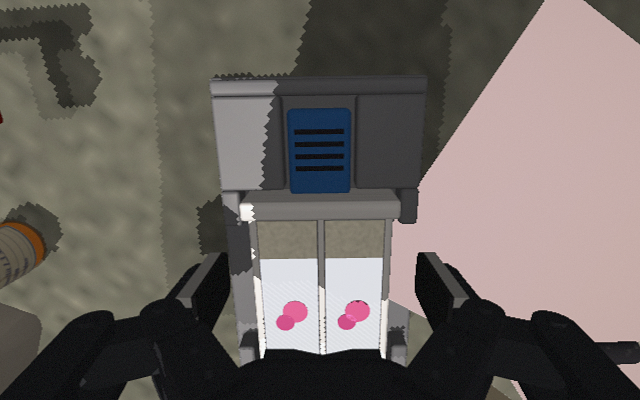

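The fingers straddle the carrier symmetrically at about (190–230, 280) and (420–460, 280), in the open sides between the dock's corner walls. Next I close them.

```bash
python3 -m inch '[[[0,0,0,0,0,0.001,0.2],[0,0,0,0,0,0.001,0.4],[0,0,0,0,0,0.001,0.6],[0,0,0,0,0,0.001,1],[0,0,0,0,0,0.001,1]]]' 40
```

```text
time: 8.95
ee_pos: [477.3, 445.4, 6.3]
ee_rot: [-1.129, 2.929, 0.001]
contact_force: [-2.5, -1.2, 7.8]
gripper_width: 62.1
grip_force: 42.2
```

```bash
python3 -m inch '[[[0,0,0,0,0,0.004,1],[0,0,0,0,0,0.010,1],[0,0,0,0,0,0.02,1],[0,0,0,0,0,0.04,1],[0,0,0,0,0,0.065,1],[0,0,0,0,0,0.09,1],[0,0,0,0,0,0.09,1],[0,0,0,0,0,0.09,1]]]' 60
python3 - <<'E'
from h import *
s,p=wrist(); cv2.imwrite("pics/w4.png",p["img"])
t=imaging.snapshot("side"); cv2.imwrite("pics/s4.png",t["img"])
for n,q in(("w",p),("s",t)):
  for k in("carrier","tongue"): print(n,k,[(np.round(x["point"],1).tolist(),round(x["confidence"],2)) for x in imaging.spot_point(k,q)[:1]])
E
```

```text
time: 9.75
ee_pos: [476.7, 445.0, 94.9]
ee_rot: [-1.129, 2.931, 0.001]
contact_force: [0.2, -0.3, -0.8]
gripper_width: 61.5
grip_force: 65.4
w carrier [([487.0, 456.2, 94.8], 0.94)]
w tongue [([433.6, 407.2, 94.4], 0.67)]
s carrier [([488.7, 460.0, 93.2], 0.98)]
s tongue [([434.0, 399.8, 92.7], 0.82)]
```

View pics/w4.png

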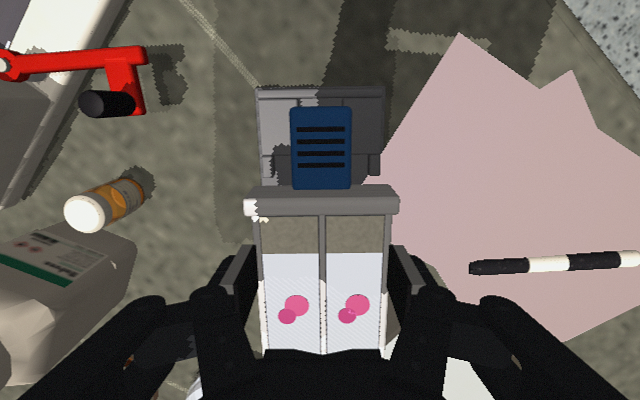

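The carrier is held level between the fingers, tongue at (320,150), clear of the dock. Next I carry it to the deck.

```bash
python3 -m inch '[[[0,0,-3,0,-0.01,0.02,1],[0,0,-8,0,-0.035,0.03,1],[0,0,-14,0,-0.065,0.03,1],[0,0,-20,0,-0.1,0.03,1],[0,0,-26,-0.002,-0.135,0.03,1],[0,0,-32,-0.004,-0.17,0.03,1],[0,0,-36,-0.006,-0.205,0.03,1],[0,0,-38,-0.0065,-0.235,0.03,1],[0,0,-38,-0.0065,-0.2495,0.03,1],[0,0,-38,-0.0065,-0.2555,0.02,1],[0,0,-38,-0.0065,-0.2555,-0.01,1],[0,0,-38,-0.0065,-0.2555,-0.04,1],[0,0,-38,-0.0065,-0.2555,-0.06,1],[0,0,-38,-0.0065,-0.2555,-0.06,1],[0,0,-38,-0.0065,-0.2555,-0.06,1]]]'
python3 - <<'E'
from h import *
s,p=wrist(); cv2.imwrite("pics/w5.png",p["img"])
t=imaging.snapshot("side")
for n,q in(("w",p),("s",t)):
  for k in("carrier","tongue","mouth","deck","latch_pivot"): print(n,k,[(np.round(x["point"],1).tolist(),round(x["confidence"],2)) for x in imaging.spot_point(k,q)[:1]])
E
```

```text
time: 11.55
ee_pos: [470.2, 190.0, 34.0]
ee_rot: [0.115, -3.139, 0.0]
contact_force: [-0.1, 0.7, -0.5]
gripper_width: 61.4
grip_force: 65.9
w carrier [([483.7, 190.1, 31.9], 0.92)]
w tongue [([415.0, 185.3, 35.3], 0.86)]
w mouth []
w deck []
w latch_pivot [([529.9, 247.5, 21.5], 0.84)]
s carrier []
s tongue [([416.2, 179.6, 34.8], 0.57)]
s mouth [([542.8, 195.0, 22.1], 0.78)]
s deck [([496.0, 193.3, 22.5], 0.66)]
s latch_pivot [([533.4, 246.4, 23.4], 0.64)]
```

View pics/w5.png

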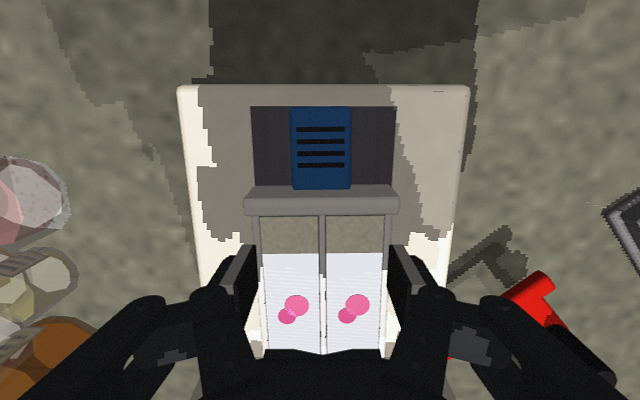

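The carrier is over the runway: runway edges at columns 250 and 397, tongue centred on column 321, and square to the deck. Now I lower it.

```bash
python3 -m inch '[[[0,0,0,0,0,-0.003,1],[0,0,0,0,0,-0.006,1],[0,0,0,0,0,-0.009,1],[0,0,0,0,0,-0.0105,1],[0,0,0,0,0,-0.0105,1],[0,0,0,0,0,-0.0105,1]]]' 40
```

```text
time: 12.75
ee_pos: [470.2, 189.5, 23.8]
ee_rot: [0.114, -3.139, -0.0]
contact_force: [-0.2, 0.1, -1.7]
gripper_width: 61.2
grip_force: 65.9
```

```bash
python3 -m inch '[[[0,0,0,0,0,-0.001,1],[0,0,0,0,0,-0.002,1],[0,0,0,0,0,-0.002,1]]]'
```

```text
time: 13.05
ee_pos: [470.3, 189.5, 22.6]
ee_rot: [-0.114, 3.139, 0.0]
contact_force: [-2.7, -1.4, 11.3]
gripper_width: 61.2
grip_force: 67.4
```

```bash
python3 -m inch '[[[0,0,0,0,0,0,0],[0,0,0,0,0,0,-0.6],[0,0,0,0,0,0,-1],[0,0,0,0,0,0,-1],[0,0,0,0,0,0.02,-1],[0,0,0,0,0,0.05,-1],[0,0,0,-0.02,0,0.08,-1],[0,0,0,-0.04,-0.003,0.08,-1],[0,0,0,-0.054,-0.004,0.08,0],[0,0,0,-0.054,-0.004,0.08,0],[0,0,0,-0.054,-0.004,0.08,0]]]'
python3 - <<'E'
from h import *
s,p=wrist(); cv2.imwrite("pics/w6.png",p["img"]); print(s["gripper_width"])
t=imaging.snapshot("top")
for n,q in(("w",p),("t",t)):
  for k in("carrier","tongue","mouth","latch_pivot","latch_knob"): print(n,k,[(np.round(x["point"],1).tolist(),round(x["confidence"],2)) for x in imaging.spot_point(k,q)[:1]])
r=imaging.trace("carrier",p)
if r:
    ys,xs=np.nonzero(r[0]["pixels"]); print(r[0]["confidence"]); W=np.array([ray(p,u,v,32)[:2] for u,v in zip(xs,ys)],np.float32); print(cv2.minAreaRect(W),W.mean(0))
E
```

```text
time: 14.15
ee_pos: [416.8, 185.6, 101.9]
ee_rot: [-0.114, 3.139, 0.0]
contact_force: [0.7, 0.8, -0.1]
gripper_width: 44.2
grip_force: 0.0
44.16656706952043
w carrier [([487.0, 191.8, 21.3], 0.95)]
w tongue [([414.2, 186.8, 19.5], 0.69)]
w mouth [([545.1, 195.9, 27.0], 0.98)]
w latch_pivot [([529.3, 245.9, 22.8], 0.64)]
w latch_knob [([497.2, 308.3, 58.3], 0.67)]
t carrier [([327.1, 261.0, -1.9], 0.55)]
t tongue [([573.8, 327.1, 2.2], 0.62)]
t mouth [([545.9, 196.2, 19.5], 0.8)]
t latch_pivot [([529.8, 249.4, 22.9], 0.94)]
t latch_knob [([496.8, 307.1, 57.4], 0.67)]
0.85
((460.00714111328125, 188.9906768798828), (128.02401733398438, 66.29409790039062), 6.198857307434082) [464.19113 189.21675]
```

View pics/w6.png

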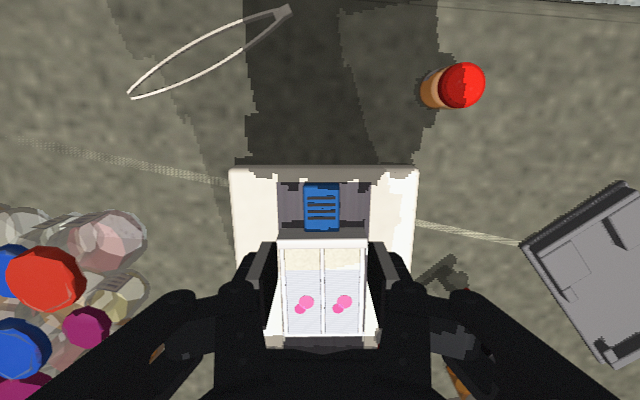

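The carrier lies square on the deck, tongue at (322,207) in the middle of the runway. The fingers are above it, so I'll take the tongue.

```bash
python3 -m inch '[[[0,0,0,0,0,-0.03,0],[0,0,0,0,0,-0.06,0],[0,0,0,0,0,-0.072,0],[0,0,0,0,0,-0.077,0],[0,0,0,0,0,-0.077,0.6],[0,0,0,0,0,-0.077,1],[0,0,0,0,0,-0.077,1],[0,0,0,0,0,-0.077,1],[0,0,0,0,0,-0.077,1]]]' 35
```

```text
time: 15.7
ee_pos: [416.4, 185.5, 25.2]
ee_rot: [-0.114, 3.139, 0.0]
contact_force: [0.1, -0.1, -0.8]
gripper_width: 24.8
grip_force: 34.6
```

Now I slide, first through the funnel.

```bash
python3 -m inch '[[[0,0,0,0.006,0.0004,0,1],[0,0,0,0.014,0.001,0,1],[0,0,0,0.022,0.0016,0,1],[0,0,0,0.03,0.0022,0,1],[0,0,0,0.038,0.0028,0,1],[0,0,0,0.046,0.0034,0,1],[0,0,0,0.052,0.0038,0,1],[0,0,0,0.052,0.0038,0,1]]]'
```

```text
time: 16.5
ee_pos: [469.5, 189.3, 25.0]
ee_rot: [-0.113, 3.138, 0.0]
contact_force: [0.7, -1.2, 2.4]
gripper_width: 24.8
grip_force: 35.0
```

```bash
python3 -m inch '[[[0,0,0,0.008,0.0006,0,1],[0,0,0,0.016,0.0012,0,1],[0,0,0,0.024,0.0018,0,1],[0,0,0,0.032,0.0023,0,1],[0,0,0,0.038,0.0028,0,1],[0,0,0,0.042,0.0031,0,1],[0,0,0,0.045,0.0033,0,1],[0,0,0,0.045,0.0033,0,1]]]'
python3 - <<'E'
from h import *
s,p=wrist(); cv2.imwrite("pics/w7.png",p["img"])
for k in("carrier","tongue","mouth"): print(k,[(np.round(x["point"],1).tolist(),round(x["confidence"],2)) for x in imaging.spot_point(k,p)[:1]])
E
```

```text
time: 17.3
ee_pos: [513.2, 192.5, 25.0]
ee_rot: [0.114, -3.139, 0.0]
contact_force: [-3.2, -0.4, 5.3]
gripper_width: 24.6
grip_force: 35.3
carrier []
tongue [([511.8, 192.2, 23.1], 0.73)]
mouth []
```

```bash
python3 -m inch '[[[0,0,0,0.002,0.0001,0,1],[0,0,0,0.004,0.0003,0,1],[0,0,0,0.006,0.0004,0,1],[0,0,0,0.006,0.0004,0,1]]]'
```

```text
time: 17.9
ee_pos: [519.0, 192.9, 25.0]
ee_rot: [0.114, -3.138, 0.0]
contact_force: [-3.3, -0.9, 6.5]
gripper_width: 25.0
grip_force: 35.4
```

```bash
python3 -m inch '[[[0,0,0,0.0015,0.0001,0,1],[0,0,0,0.003,0.0002,0,1],[0,0,0,0.003,0.0002,0,1]]]'
```

```text
time: 18.2
ee_pos: [521.9, 193.1, 25.0]
ee_rot: [0.114, -3.138, 0.0]
contact_force: [-5.0, -1.2, 6.7]
gripper_width: 24.9
grip_force: 35.4
```

```bash
python3 -m inch '[[[0,0,0,0.0015,0.0001,0,1],[0,0,0,0.003,0.0002,0,1],[0,0,0,0.003,0.0002,0,1]]]'
```

```text
time: 18.5
ee_pos: [522.8, 193.2, 24.9]
ee_rot: [0.114, -3.134, 0.001]
contact_force: [-14.7, -0.2, 13.7]
gripper_width: 24.7
grip_force: 36.2
```

```bash
python3 -m inch '[[[0,0,0,0,0,0,0.5],[0,0,0,0,0,0,0.1],[0,0,0,0,0,0,0.1],[0,0,0,0,0,0.03,0.1],[0,0,0,-0.01,0.0,0.07,0.1],[0,0,0,-0.05,0.02,0.1,0.1],[0,0,0,-0.05,0.04,0.12,0.4],[0,0,0,-0.05,0.04,0.12,0.4]]]'
python3 - <<'E'
from h import *
s,p=wrist(); cv2.imwrite("pics/w8.png",p["img"])
for k in("carrier","tongue","mouth","latch_pivot","latch_knob"): print(k,[(np.round(x["point"],1).tolist(),round(x["confidence"],2)) for x in imaging.spot_point(k,p)[:1]])
E
```

```text
time: 19.3
ee_pos: [476.1, 235.5, 147.8]
ee_rot: [-0.116, 3.134, 0.003]
contact_force: [0.5, 0.3, -0.9]
gripper_width: 25.6
grip_force: 0.0
carrier []
tongue [([520.4, 195.4, 21.8], 0.8)]
mouth []
latch_pivot [([529.1, 246.2, 23.3], 0.75)]
latch_knob [([496.8, 308.8, 58.5], 0.92)]
```

View pics/w8.png

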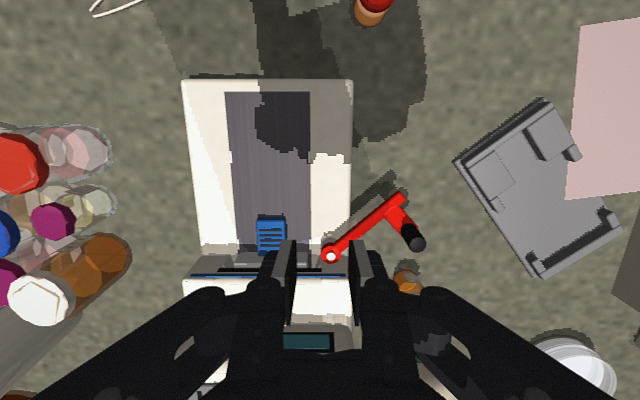

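Home: only the blue tongue shows in front of the mouth, at (271,235), and the latch knob is at (415,243). Now I take the knob.

```bash
python3 -m inch '[[[0,0,0,0.01,0.035,0,0],[0,0,0,0.023,0.07,0,0],[0,0,0,0.023,0.0735,-0.02,0],[0,0,0,0.023,0.0735,-0.06,0],[0,0,0,0.023,0.0735,-0.09,0],[0,0,0,0.023,0.0735,-0.101,0],[0,0,0,0.023,0.0735,-0.101,0.6],[0,0,0,0.023,0.0735,-0.101,1],[0,0,0,0.023,0.0735,-0.101,1],[0,0,0,0.023,0.0735,-0.101,1],[0,0,0,0.023,0.0735,-0.101,1]]]' 30
```

```text
time: 20.7
ee_pos: [497.6, 309.9, 44.2]
ee_rot: [-0.114, 3.139, 0.006]
contact_force: [-6.7, 28.4, -4.7]
gripper_width: 12.9
grip_force: 31.5
```

```bash
python3 -m inch '[[[0,0,0,-0.005,-0.003,0,1],[0,0,0,-0.011,-0.007,0,1],[0,0,0,-0.022,-0.016,0,1],[0,0,0,-0.03,-0.027,0,1],[0,0,0,-0.036,-0.039,0,1],[0,0,0,-0.039,-0.053,0,1],[0,0,0,-0.04,-0.066,0,1],[0,0,0,-0.038,-0.08,0,1],[0,0,0,-0.033,-0.093,0,1],[0,0,0,-0.025,-0.105,0,1],[0,0,0,-0.016,-0.115,0,1],[0,0,0,-0.005,-0.122,0,1],[0,0,0,-0.005,-0.122,0,1]]]'
```

```text
time: 22.0
ee_pos: [495.1, 183.8, 44.1]
ee_rot: [-0.111, 3.138, 0.0]
contact_force: [0.1, -3.5, 3.2]
gripper_width: 12.7
grip_force: 31.9
```

```bash
python3 -m inch '[[[0,0,0,0.006,-0.003,0,1],[0,0,0,0.012,-0.005,0,1],[0,0,0,0.014,-0.006,0,1],[0,0,0,0.014,-0.006,0,1]]]'
```

```text
time: 22.4
ee_pos: [504.0, 180.3, 43.9]
ee_rot: [0.114, -3.133, -0.001]
contact_force: [-17.9, 17.0, 12.3]
gripper_width: 13.0
grip_force: 33.0
```

```bash
python3 -m inch '[[[0,0,0,0.002,-0.001,0,1],[0,0,0,0.003,-0.0012,0,1],[0,0,0,0.003,-0.0012,0,1]]]'
python3 - <<'E'
from h import *
s,p=wrist(); cv2.imwrite("pics/w9.png",p["img"])
for k in("tongue","latch_pivot","latch_knob"): print(k,[(np.round(x["point"],1).tolist(),round(x["confidence"],2)) for x in imaging.spot_point(k,p)[:1]])
E
```

```text
time: 22.7
ee_pos: [504.4, 180.0, 43.7]
ee_rot: [0.114, -3.128, -0.002]
contact_force: [-30.9, 27.3, 17.9]
gripper_width: 13.0
grip_force: 33.9
tongue [([547.7, 195.8, 23.1], 0.55)]
latch_pivot [([530.7, 244.9, 22.9], 0.88)]
latch_knob [([504.6, 176.8, 61.8], 0.6)]
```

```bash
python3 -m inch '[[[0,0,0,-0.005,0.004,0,1],[0,0,0,-0.005,0.004,0,0.4],[0,0,0,-0.005,0.004,0,0],[0,0,0,-0.005,0.004,0,0],[0,0,0,-0.005,0.004,0.03,0],[0,0,0,-0.005,0.004,0.07,0],[0,0,0,-0.005,0.004,0.115,0],[0,0,0,-0.005,0.004,0.117,0]]]'
python3 - <<'E'
from h import *
s,p=wrist(); cv2.imwrite("pics/w10.png",p["img"]); print(s["ee_pos"])
for k in("tongue","latch_pivot","latch_knob","vial_white"): print(k,[(np.round(x["point"],1).tolist(),round(x["confidence"],2)) for x in imaging.spot_point(k,p)[:1]])
print(proj(p,[529,245,46]),proj(p,[505.7,180.8,72.5]))
a=p["img"][150:280,220:440]; cv2.imwrite("pics/w10c.png",cv2.resize(a,None,fx=3.5,fy=3.5,interpolation=cv2.INTER_CUBIC))
E
```

```text
time: 23.7
ee_pos: [507.4, 182.1, 165.7]
ee_rot: [-0.113, 3.131, 0.003]
contact_force: [1.1, 1.2, -0.4]
gripper_width: 42.3
grip_force: 0.0
[507.41557419 182.12422366 165.70298852]
tongue [([522.5, 194.5, 25.1], 0.88)]
latch_pivot [([529.8, 244.6, 22.5], 0.95)]
latch_knob [([505.1, 182.8, 57.3], 0.68)]
vial_white [([573.2, 330.4, 0.7], 0.67)]
(np.float64(391.2295837483192), np.float64(218.81380293680363)) (np.float64(320.4145820982858), np.float64(197.7014317382794))
```

View pics/w10c.png

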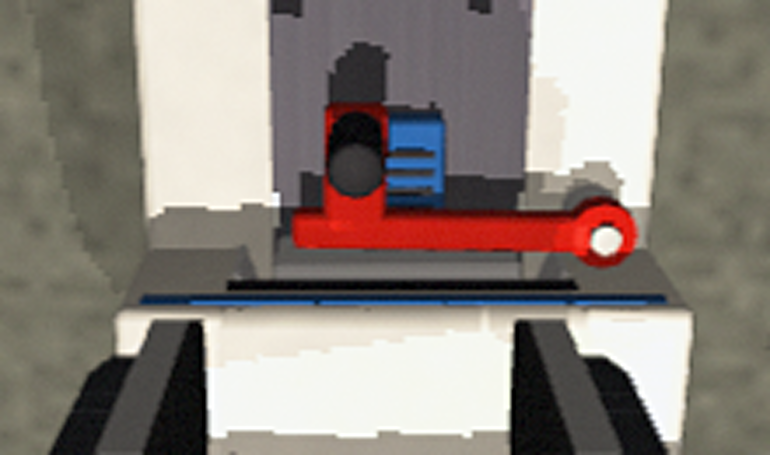

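The latch arm runs parallel to the hood edge (crop row 213 at both ends), with the tongue out beneath it. I'll compare its slope with the first, shut picture.

```bash
python3 - <<'E'
import cv2,numpy as np
for f,u0,u1 in(("w1",340,380),("w10",335,380)):
    i=cv2.imread(f"pics/{f}.png").astype(int); m=(i[...,2]>120)&(i[...,1]<60)&(i[...,0]<60)
    c=[u for u in range(u0,u1)]; v=[np.nonzero(m[205:240,u])[0].mean()+205 for u in c]; h=[]
    g=i.sum(2)
    hv=[245-20+np.argmax(np.diff(g[225:262,u])) for u in range(275,400,5)]
    print(f,np.polyfit(c,v,1).round(3),np.polyfit(range(275,400,5),hv,1).round(3))
E
```

```text
w1 [3.50000e-02 2.09617e+02] [-1.10000e-02  2.45476e+02]
w10 [1.00000e-02 2.12574e+02] [2.00000e-03 2.34107e+02]
```

```bash
python3 -c "
from cell import robot
print(robot.job_done())"
```

```text
the job is handed in; nothing more can be done
None
```

The carrier went from its dock onto the deck and slid in to the end stop. The latch is swung shut behind it and nothing is being touched. I handed the job in at about 24 s of the 64 s allowed, and the system gave no verdict back.

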